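# Peel the stuck parts tray off its stack and serve the napkin ring on it

### The job

Lift the brass napkin ring up off the drying post and stand it, without dropping it, in the top tray of the nested aluminium trays. The top tray is nested tight under four sprung roller catches, so peel it loose by raising one corner first, while its far side still rests on the stack; the trays below stay standing where they are, and the loose things round about stay undisturbed. Finish holding the freed tray level and still, centred about 15 cm above the soldering board with the ring standing in it, and do not put it down or let go.

Things in the scene. Friction and masses are not known exactly. Their poses are not given: they have to be found in the camera images.
- top_tray: Top tray of the stack, loose, 0.2 kg, bare pale aluminium, 180 mm (x) by 140 mm (y) by 30 mm high, an oblong with its corners cut at 45 degrees. Origin: centre of its underside; z up. Its rim is an upright flat-sided wall 9 mm thick, from 14 to 30 mm above the origin, alike all round. Four sprung roller catches of the tray below hook over it at the middles of its sides.
- tray_corner0 (a point): Corner grip: top edge of the top tray's rim at the middle of the cut corner at +x +y of the tray; the flat is 42 mm long and faces outward along (+1, +1). The other corners mirror it (x +-72, y +-52, z 30 mm in the tray's frame). Pinch across the 9 mm wall from above, one finger inside the tray, tips 10 mm below this point; at 16 mm begins the next rim. Tilt hand and tray together about the far corner, by 0.3 rad.
- tray_floor (a point): Centre of the top tray's flat inner floor, 3 mm above its origin; the floor is 150 x 110 mm with cut corners, the walls round it 27 mm high with a 3 mm ledge at 11 mm. The ring stands here.
- tray_stack: Rest of the stack: two more such trays riveted into one loose piece of 0.95 kg. Origin: centre of its underside, on the bench; the top tray nests in it, origin 32 mm higher, same axes. At the middle of each side a steel bracket with a sprung roller catch (together 23 mm out from the rim, 73 mm high) reaches 3 mm over the top tray's rim and lets go when the rim has risen 3 to 7 mm there, at 1 to 2 N each.
- napkin_ring: Brass napkin ring, a loose upright tube of 50 mm outer and 44 mm inner diameter, 26 mm high, 0.07 kg. Origin: centre of its lower end; z along its axis, up. It hangs on the drying post, its lower end 40 mm above the bench, the pin up through it. Grip it across its outside from above.
- drying_post: Drying post, fixed: wooden foot 90 mm across, 18 mm high; on a stem a wooden seat 47 mm across, its top at 40 mm, with a 9 mm high centring cone on it; a steel pin of 9 mm diameter ends 97 mm above the bench. Origin: centre of its underside. The ring is free once its lower end is higher than the pin.
- board: Scorched grey soldering board lying on the bench, fixed, 152 x 202 x 15 mm. Origin: centre of its underside; z up. Keep the hand clear of the fixed gas torch on its tall sheet-steel stand at the right edge of the bench (x 0.6 to 0.75, y below -0.33 m, higher than the hand).
- tin: Bystander, loose, to be left alone: round grey tin of jump rings with an orange label, 76 mm across, 32 mm high. Origin: centre of its underside.
- bottle: Bystander, loose, to be left alone: small amber bottle, 42 mm across, 76 mm high. Origin: centre of its underside.
- coil: Bystander, loose, to be left alone: ring-shaped coil of solder wire, 55 mm across, 7 mm high. Origin: centre of its underside.

How it is judged:
On the way, in this order (a step that is already met when the one before it is completed fails the run):
1. the ring has been lifted off the post, its lower edge above the pin's tip (z of napkin_ring in the frame of drying_post above 0.098 m and contact force between the fingers and napkin_ring above 0.3 N), for 0.05 s.
2. the ring stands in the top tray, let go, the tray still on the stack (x of napkin_ring in the frame of top_tray between -0.058 and 0.058 m and y of napkin_ring in the frame of top_tray between -0.038 and 0.038 m and z of napkin_ring in the frame of top_tray between -0.003 and 0.012 m and angle between the z axis of napkin_ring and the z axis of top_tray, either way round below 0.2 rad and contact force between the fingers and napkin_ring below 0.05 N and linear speed of napkin_ring below 0.03 m/s and z of top_tray in the frame of tray_stack below 0.036 m), for 0.2 s.
3. one corner is raised: the tray is tilted by more than 0.1 rad against the stack while its far side still rests on it (angle between the z axis of top_tray and the z axis of tray_stack, either way round above 0.1 rad and z of top_tray in the frame of tray_stack below 0.062 m and contact force between top_tray and tray_stack above 0.05 N), for 0.05 s.
4. the tray is free of the stack, lifted well clear (z of top_tray in the frame of tray_stack above 0.07 m and contact force between top_tray and tray_stack below 0.05 N), for 0.2 s.
At the end, for the whole second after the job is handed in: The gripper holds the top tray still and level (0.2 rad), centred over the board within 60 mm, underside 110 to 240 mm above the bench, touching neither board nor stack; the ring stands in it, untouched by the fingers; the other trays stand upright within 30 mm of their place (horizontal distance between top_tray and board below 0.06 m and height (world z) of top_tray between 0.11 and 0.24 m and angle between top_tray's own z axis and vertical below 0.2 rad and linear speed of top_tray below 0.03 m/s and contact force between the fingers and top_tray above 0.5 N and x of napkin_ring in the frame of top_tray between -0.058 and 0.058 m and y of napkin_ring in the frame of top_tray between -0.038 and 0.038 m and z of napkin_ring in the frame of top_tray between -0.003 and 0.012 m and angle between the z axis of napkin_ring and the z axis of top_tray, either way round below 0.2 rad and contact force between the fingers and napkin_ring below 0.05 N and contact force between top_tray and board below 0.05 N and contact force between top_tray and tray_stack below 0.05 N and angle between tray_stack's own z axis and vertical below 0.05 rad and distance of tray_stack from where it was at the start of the episode below 0.03 m); the arm keeps its last pose, push and grip.
It fails at once if the rest of the stack is lifted, dragged or pushed more than 30 mm from its place, or tipped more than 0.2 rad (distance of tray_stack from where it was at the start of the episode above 0.03 m or angle between tray_stack's own z axis and vertical above 0.2 rad).
It fails at once if the ring is dropped: it falls faster than 0.7 m/s with no finger on it while the tray is at rest (contact force between the fingers and napkin_ring below 0.01 N and linear speed of napkin_ring above 0.7 m/s and linear speed of top_tray below 0.1 m/s).
It fails at once if a loose bystander (tin, bottle or coil) is moved more than 30 mm (distance of any of tin, bottle, coil from where it was at the start of the episode above 0.03 m).
It also fails if it takes over 58 s, if anything falls off the work surface, if the arm or the gripper's body presses on something with over 40 N, if the wrist force passes 120 N, or if a joint passes its speed limit or range.

### The arm

A 7-joint arm with a two-finger parallel gripper is mounted at the origin on the work surface; the furniture and walls round the work are solid. World frame = base frame: x ahead of the robot, y to its left, z up, the work surface at z = 0. Lengths are in m, angles in rad, forces in N, time in s.
With the tool pointing down it reaches from about 0.4 to 0.875 m from the base axis. Payload 19.3 kg.
Tool frame: the origin (TCP) lies between the finger pads; the fingertips stand nose_length ahead of it and the grasp point (between the pads) lies 5 mm behind it (nose_length is the distance from the TCP to the fingertips, in m); z points along the fingers, y is the direction in which the jaws open and shut (so a half turn about z gives the same grasp; the last joint's range is limited). The gripper opens to 85 mm and grips with 20 to 120 N. Pads are 22 mm wide; open, the fingers measure 114 mm over their backs; the gripper's body (76 mm by 85 mm) begins 54 mm behind the grasp point. The pads swing forward as they close: fully open they stand 13 mm farther back than shut.
Start: joints at [1.256, 0.521, -0.036, 1.599, 0.021, 1.021, -0.113], TCP at [0.151, -0.606, 0.245] pointing down, gripper open.
Joint ranges: [-2.91, 2.91], [-0.3, 2.13], [-1.5, 1.42], [0.17, 2.43], [-1.26, 4.41], [0.16, 1.93], [-2.52, 2.52]. Speed limits (rad/s): [1.89, 1.89, 2.39, 2.39, 3.01, 3.01, 3.01].

### API

Orientations are given as a rotation vector (axis times angle).
In Python, from cell import * gives the robot as it stands.
- The arm moves only by the tool drive_tool, never from a script. Its argument "plan" is a list of rows, each a list of 7 numbers: the shift along the tool's x, y, z in cm, then the turn, a rotation vector about the tool's x, y, z in degrees, then the finger opening in cm, from 0 to 8.54. In form: [[x, y, z, wx, wy, wz, jaw], ...]. A call has 1 to 10 rows; each row is the pose to reach, as a shift and turn from the pose commanded when the call began, along the tool's axes at that moment; what a row does not reach only later rows make up. A row lasts 1/8 s, in which the tool goes at most 62.5 mm and 10.7 degrees, less where a joint would pass 70% of its speed; a pose out of reach is approached as far as the arm can. A call with a gripper value outside its range is refused whole. The fingers move at their own pace and stop on an object; "force" is the grip in N (left out, the last holds). Time passes only in rows, so rows that repeat a pose let the fingers close. It gives the time, the measured TCP pose, the force and the opening at its end, in the units of the state.
- get_obs(): the state, without advancing time (a new reading comes with each control period).
- snapshot(name): name is "scene" or "top"; returns a dict with "img" (480x640x3 uint8, red, green, blue), "fx", "fy", "cx", "cy" (pixels), "T" (4x4, takes a point from camera to world coordinates). Camera axes: x right, y down, z forward; pixel columns grow to the right and rows downward; lengths in m; the calibration is good to about 2 mm. A picture is of the moment at which its call begins. There is no depth.
- hand_in(): hands the job in, once; it reports no verdict.
The state is a dict: "time": time; "qpos": joint angles; "qvel": joint speeds; "joint_efforts": joint torques, N m; "eef_pos": TCP position; "tcp_rot": TCP orientation; "force": force on the tool from outside, world axes, zero at the start; "wrist_torque": the same for the moment, N m; "finger_gap": opening from 0.0 (shut) to 1.0 (fully open).
Only numpy, scipy, OpenCV 4.12 (cv2) and the standard library are available. Lean on these libraries where they do the work, as an engineer would, in place of code of your own. Each camera call takes 0.05 s, during which the arm holds its last target. There are 200 camera calls.

## Working session

There is one attempt and no reset: what is moved stays moved. The work goes in short steps, Python scripts to look and compute and a tool call to move; the robot and the scene stay as the last step left them, time stands still between calls to the robot, and variables do not carry over. Pictures are saved under pics/ and viewed, on a budget of 10 in all, crops included, one or two more only if the job needs it, and the job is handed in when it is done.

Besides the shell and the picture viewer there is one more tool, called after "Emit:" as name(argument=value, ...), one argument or row to a line, values as JSON. drive_tool: Moves the arm, as the interface text tells. Its arguments: {"type":"object","properties":{"plan":{"type":"array"},"force":{"type":"number"}},"required":["plan"]}

```bash
mkdir -p pics; ls; python3 - <<'E'
from cell import *
import cv2,pickle
o=get_obs();print({k:o[k] for k in('time','eef_pos','tcp_rot','finger_gap','force')})
for n in('scene','top'):
    s=snapshot(n);pickle.dump(s,open(n+'0.pkl','wb'));cv2.imwrite(f'pics/{n}0.png',s['img'][:,:,::-1]);print(n,s['fx'],s['fy'],s['cx'],s['cy'],s['T'])
try: print(nose_length)
except Exception as e: print(e)
E
```

```text
pics
{'time': 0.0, 'eef_pos': array([ 0.15135075, -0.60607441,  0.24471508]), 'tcp_rot': array([-3.11696296e+00, -3.83369671e-01,  3.42547587e-04]), 'finger_gap': 1.0015740102169122, 'force': array([-0.94041528,  0.70058296, -1.05125254])}
scene 451.95257346728135 451.95257346728135 320.1315132688189 237.03496157012975 [[ 0.87988302 -0.37844292  0.28737923  0.29631802]
 [-0.47489309 -0.67891508  0.55995613 -0.40096558]
 [-0.01680534 -0.62917031 -0.77708578  0.80675623]
 [ 0.          0.          0.          1.        ]]
top 452.85960331474126 452.85960331474126 324.9884341335415 235.5994226891673 [[ 2.23733575e-02 -9.91505686e-01  1.28124576e-01  4.87683888e-01]
 [-9.99749648e-01 -2.21540941e-02  3.13636939e-03  1.36776517e-01]
 [-2.71244173e-04 -1.28162671e-01 -9.91753123e-01  9.47251898e-01]
 [ 0.00000000e+00  0.00000000e+00  0.00000000e+00  1.00000000e+00]]
0.014
```

View pics/top0.png

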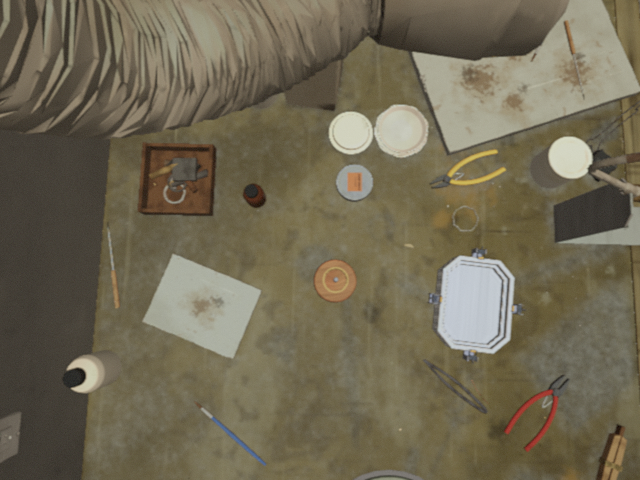

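View pics/scene0.png

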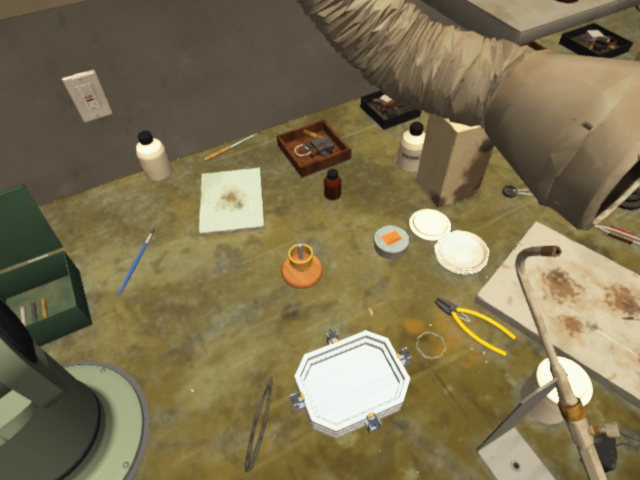

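The top view shows the post at about (335,281), the tray at (475,304) and the board at (202,306). The tin is at (354,183), the bottle at (254,195) and the coil at (465,219). The scene view shows the ring on the post at (301,257). Next I'll zoom in on the tray and ring.

```bash
cat > h.py <<'E'
import numpy as np,cv2,pickle
from scipy.spatial.transform import Rotation as R
def ray(s,uv):
    d=s['T'][:3,:3]@np.array([(uv[0]-s['cx'])/s['fx'],(uv[1]-s['cy'])/s['fy'],1.]);return s['T'][:3,3],d
def onz(s,uv,z):
    c,d=ray(s,uv);return c+d*(z-c[2])/d[2]
def proj(s,p):
    q=s['T'][:3,:3].T@(np.asarray(p)-s['T'][:3,3]);return np.array([s['fx']*q[0]/q[2]+s['cx'],s['fy']*q[1]/q[2]+s['cy']])
E
python3 - <<'E'
from h import *
t=pickle.load(open('top0.pkl','rb'));s=pickle.load(open('scene0.pkl','rb'))
def crop(im,x,y,w,h,W,H): return cv2.resize(im[y:y+h,x:x+w],(W,H),interpolation=cv2.INTER_CUBIC)
a=crop(t['img'],415,235,125,140,400,448);b=crop(s['img'],280,320,140,125,400,357)
out=np.zeros((600,800,3),np.uint8);out[:448,:400]=a;out[:357,400:]=b
out[450:600,:200]=crop(t['img'],305,250,60,45,200,150);out[360:600,400:700]=crop(s['img'],270,235,75,60,300,240)
cv2.imwrite('pics/crop.png',out[:,:,::-1])
for x,y in[(100,475),(200,475),(205,300)]: print(0)if 0 else None
# board
hsv=cv2.cvtColor(t['img'],cv2.COLOR_RGB2HSV)
m=((hsv[...,1]<60)&(hsv[...,2]>120)).astype(np.uint8)
n,l,st,c=cv2.connectedComponentsWithStats(m)
for i in range(1,n):
    if st[i,4]>300: 
        cs,_=cv2.findContours((l==i).astype(np.uint8),cv2.RETR_EXTERNAL,cv2.CHAIN_APPROX_NONE);r=cv2.minAreaRect(cs[0]);print(st[i],r)
        z={True:.015,False:.062}[r[0][0]<320]
        P=np.array([onz(t,p,z)for p in cv2.boxPoints(r)]);print(P.round(4).tolist(),P.mean(0).round(4),np.linalg.norm(P[1]-P[0]),np.linalg.norm(P[2]-P[1]))
E
```

```text
[ 60   0  15  84 314] ((69.76923370361328, 41.84614944458008), (9.922779083251953, 84.09555053710938), 7.125016689300537)
[[0.9293, 0.723, 0.015], [1.1252, 0.7189, 0.015], [1.1228, 0.6967, 0.015], [0.9269, 0.7014, 0.015]] [1.026 0.71  0.015] 0.19601139988085428 0.02232439660276617
[ 135    0   91  104 4098] ((183.49014282226562, 46.20819854736328), (97.9715805053711, 79.5339126586914), 76.75948333740234)
[[1.1089, 0.5761, 0.015], [1.1565, 0.4066, 0.015], [0.9335, 0.3457, 0.015], [0.8884, 0.5107, 0.015]] [1.0218 0.4598 0.015 ] 0.17604462353465358 0.23122416066273638
[  412     0   228   152 15860] ((526.1373291015625, 71.43984985351562), (110.6762924194336, 204.79470825195312), 71.1139144897461)
[[0.9905, -0.0314, 0.062], [1.1494, -0.4427, 0.062], [0.9169, -0.503, 0.062], [0.7674, -0.1031, 0.062]] [ 0.9561 -0.2701  0.062 ] 0.4409400240819006 0.24012809172032748
[220   4  34  61 599] ((240.76364135742188, 31.46790313720703), (62.747596740722656, 22.408445358276367), 67.98871612548828)
[[1.1156, 0.3874, 0.015], [1.1368, 0.3422, 0.015], [1.0004, 0.2843, 0.015], [0.9799, 0.3289, 0.015]] [
[... 1256 characters left out ...]
062], [0.5685, -0.2453, 0.062], [0.3729, -0.2208, 0.062]] [ 0.4759 -0.1588  0.062 ] 0.19740151831810235 0.15093530166755825
[ 142  254  120  113 7417] ((205.33135986328125, 309.80474853515625), (109.8461685180664, 81.3846206665039), 22.61986541748047)
[[0.4148, 0.5119, 0.015], [0.5686, 0.4587, 0.015], [0.4868, 0.2459, 0.015], [0.3364, 0.3029, 0.015]] [0.4517 0.3798 0.015 ] 0.1627885824838333 0.2279697618694883
[ 67 355  44  38 880] ((87.90000915527344, 372.3000183105469), (35.329872131347656, 43.37971878051758), 63.43495178222656)
[[0.3328, 0.6629, 0.015], [0.3724, 0.5885, 0.015], [0.3116, 0.5517, 0.015], [0.2727, 0.6256, 0.015]] [0.3224 0.6071 0.015 ] 0.08427122851287322 0.07107398549987164
```

View pics/crop.png

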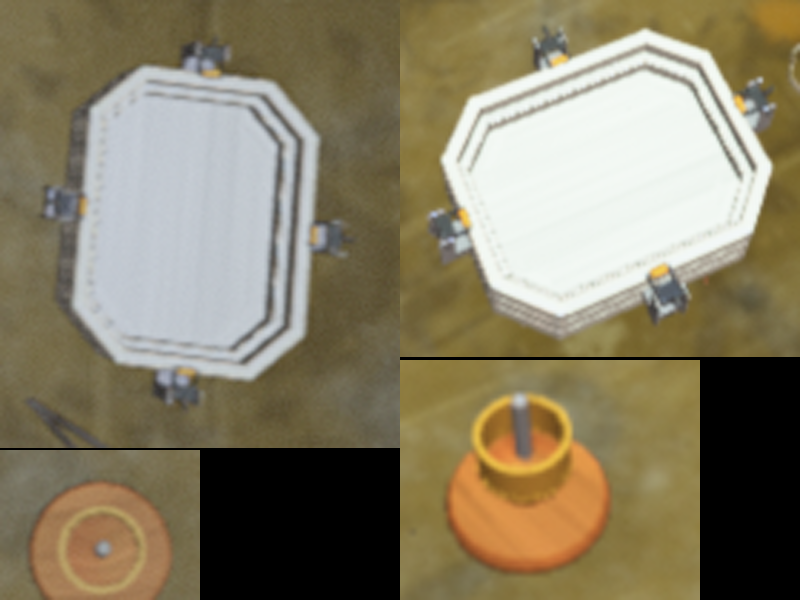

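The zoomed crop shows all eight rim vertices clearly in both views, and the ring circle too. Next I'll compute their positions.

```bash
python3 - <<'E'
from h import *
t=pickle.load(open('top0.pkl','rb'));s=pickle.load(open('scene0.pkl','rb'))
vt=np.array([(145,66),(272,80),(320,133),(305,327),(252,380),(119,362),(73,303),(89,107)])/3.2+[415,235]-.35
vs=(np.array([(645,28),(708,52),(771,166),(745,235),(560,316),(492,290),(442,160),(474,97)])-[400,0])/2.857+[280,320]-.35
for n,c,v in(('t',t,vt),('s',s,vs)):
    P=np.array([onz(c,p,.062)for p in v])
    for r in (cv2.minAreaRect((P[:,:2]*1000).astype(np.float32)),): print(n,r)
    print(P[:,:2].round(3).tolist(),P.mean(0))
# ring
print(onz(t,(335.3,279.4),.066),onz(s,(300.2,253.2),.066))
print('pin',onz(t,(335.6,279.2),.097), onz(s,((519-400)/4+269.7,(398-360)/4+234.7),.097))
# foot centre from contours of orange
for n,c,z in(('t',t,.018),('s',s,.018)):
    h=cv2.cvtColor(c['img'],cv2.COLOR_RGB2HSV);m=((h[...,0]<14)&(h[...,1]>130)&(h[...,2]>110)).astype(np.uint8)
    k,l,st,cc=cv2.connectedComponentsWithStats(m);
    for i in range(1,k):
        if st[i,4]>300: print(n,st[i],cc[i],onz(c,cc[i],z))
b=[(142.5,322),(174.5,254.5),(260.5,292),(232.5,358)]
P=np.array([onz(t,p,.015)for p in b]);print('board',P.mean(0),np.linalg.norm(np.diff(P,axis=0),axis=1))
for nm,p,z in(('tin',(354.5,183),.032),('bottle',(252,190),.07),('coil',(465,219),.007)):print(nm,onz(t,p,z))
E
```

```text
t ((476.85418701171875, -154.89987182617188), (140.97116088867188, 180.1968231201172), 83.80570220947266)
[[0.569, -0.126], [0.562, -0.203], [0.531, -0.232], [0.414, -0.219], [0.383, -0.187], [0.392, -0.107], [0.425, -0.08], [0.543, -0.091]] [ 0.47741689 -0.155653    0.062     ]
s ((473.8840637207031, -157.5279541015625), (139.70040893554688, 178.39120483398438), 83.97893524169922)
[[0.541, -0.094], [0.567, -0.128], [0.558, -0.207], [0.522, -0.233], [0.407, -0.221], [0.381, -0.19], [0.389, -0.11], [0.424, -0.084]] [ 0.47369303 -0.15822859  0.062     ]
[0.51641282 0.11767055 0.066     ] [0.51426578 0.11517393 0.066     ]
pin [0.51578711 0.11778908 0.097     ] [0.51396439 0.11438669 0.097     ]
t [505 390  48  44 341] [525.93841642 408.43108504] [ 0.27308984 -0.26405643  0.018     ]
t [525 396  33  56 315] [544.12698413 425.55555556] [ 0.24156574 -0.29862317  0.018     ]
board [0.45769154 0.38584415 0.015     ] [0.14930003 0.19477431 0.14194357]
tin [0.71698808 0.08108547 0.032     ]
bottle [0.68876213 0.28600106 0.07      ]
coil [ 0.65092852 -0.15387589  0.007     ]
```

Estimates so far: tray at (0.475, -0.157) with yaw -6.2°, ring at (0.515, 0.1165), board at (0.457, 0.385). I'll add a helper that turns world targets into row numbers.

```bash
cat >> h.py <<'E'
def down(deg): # tool pointing down, tool y at world angle deg
    a=np.radians(deg);y=np.array([np.cos(a),np.sin(a),0]);z=np.array([0,0,-1.]);return np.c_[np.cross(y,z),y,z]
def rows(*targets):
    from cell import get_obs
    o=get_obs();A=R.from_rotvec(o['tcp_rot']).as_matrix()
    print('t',round(o['time'],2),'pos',o['eef_pos'].round(4),'yang',np.degrees(np.arctan2(A[1,1],A[0,1])).round(2),'z',A[:,2].round(3),'F',o['force'].round(2),'gap',round(o['finger_gap'],3),'q',o['qpos'].round(2))
    for p,B in targets:
        B=A if B is None else B
        print((100*A.T@(np.array(p)-o['eef_pos'])).round(2),np.degrees(R.from_matrix(A.T@B).as_rotvec()).round(2))
E
python3 -c "
from h import *
D=down(-6.2)
rows(((.42,-.30,.245),down(-40)),((.515,.1165,.2),D))"
```

```text
t 0.1 pos [ 0.1514 -0.6061  0.2448] yang -75.98 z [-0.     0.001 -1.   ] F [-0.02 -0.7  -0.66] gap 1.0 q [ 1.26  0.52 -0.04  1.6   0.02  1.02 -0.11]
[ 33.48 -23.19  -0.  ] [-6.000e-02 -1.000e-02 -3.598e+01]
[ 52.79 -61.29   4.54] [-5.000e-02 -3.000e-02 -6.978e+01]
```

Emit:
drive_tool(
  plan=[
    [16.7,-11.6,0,0,0,-15,8.5],
    [33.5,-23.2,0,0,0,-36,8.5],
    [33.5,-23.2,0,0,0,-36,8.5],
    [33.5,-23.2,0,0,0,-36,8.5],
    [33.5,-23.2,0,0,0,-36,8.5],
    [33.5,-23.2,0,0,0,-36,8.5],
    [52.8,-61.3,4.5,0,0,-69.8,8.5],
    [52.8,-61.3,4.5,0,0,-69.8,8.5],
    [52.8,-61.3,4.5,0,0,-69.8,8.5],
    [52.8,-61.3,4.5,0,0,-69.8,8.5],
  ],
)

```text
time: 1.35
eef_pos: [0.4624, -0.0822, 0.2206]
tcp_rot: [2.335, 2.102, 0.0]
force: [1.7, -0.7, 0.9]
finger_gap: 0.994
```

```bash
python3 -c "
from h import *
D=down(-6.2)
rows(((.515,.1165,.15),D))"
```

```text
t 1.35 pos [ 0.4624 -0.0822  0.2206] yang -6.0 z [ 0.  0. -1.] F [ 1.69 -0.67  0.85] gap 0.994 q [ 0.47  0.34 -0.51  2.    0.22  0.85 -0.28]
[20.31  3.15  7.06] [ 0.01 -0.    0.2 ]
```

Emit:
drive_tool(
  plan=[
    [6,1,2,0,0,0,8.5],
    [12,2,4,0,0,0,8.5],
    [17,2.7,6,0,0,0,8.5],
    [20.3,3.15,7,0,0,0,8.5],
    [20.3,3.15,7,0,0,0,8.5],
    [20.3,3.15,7,0,0,0,8.5],
    [20.3,3.15,7,0,0,0,8.5],
  ],
)

```text
time: 2.22
eef_pos: [0.5156, 0.1133, 0.151]
tcp_rot: [2.339, 2.096, -0.0]
force: [-0.9, -1.7, -0.7]
finger_gap: 0.997
```

```bash
python3 - <<'E'
from h import *
from cell import snapshot
rows(((.515,.1165,.058),down(-6.2)))
a=snapshot('top');b=snapshot('scene');pickle.dump((a,b),open('s1.pkl','wb'))
f=cv2.resize(a['img'][220:340,270:430],(533,400));g=cv2.resize(b['img'][180:300,240:360],(400,400))
out=np.zeros((400,800,3),np.uint8);out[:,:400]=f[:,66:466];out[:,400:]=g
cv2.imwrite('pics/s1.png',out[:,:,::-1])
E
```

```text
t 2.23 pos [0.5156 0.1133 0.151 ] yang -6.27 z [ 0. -0. -1.] F [-0.89 -1.65 -0.74] gap 0.997 q [ 0.04  0.53 -0.49  1.92  0.36  0.77 -0.77]
[ 0.32 -0.09  9.3 ] [ 0.02  0.02 -0.07]
```

View pics/s1.png

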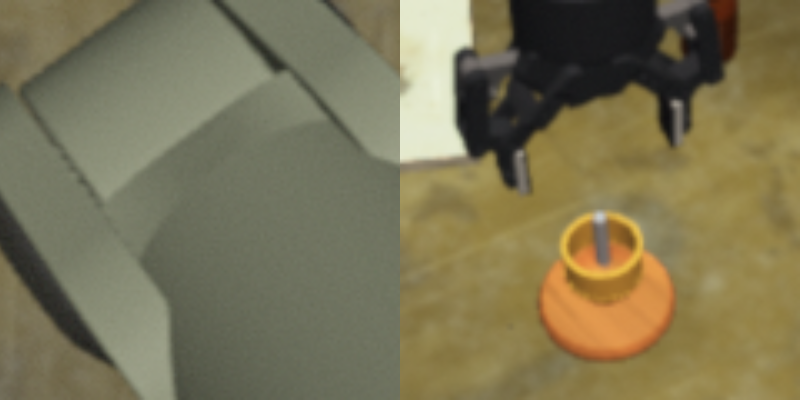

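The top view is blocked by the wrist. The scene view shows the open fingers straddling the space above the ring at crop (600,245), so I'll descend, close and check.

Emit:
drive_tool(
  plan=[
    [0.3,-0.1,3,0,0,0,8.5],
    [0.3,-0.1,6,0,0,0,8.5],
    [0.3,-0.1,8.5,0,0,0,8.5],
    [0.3,-0.1,9.3,0,0,0,8.5],
    [0.3,-0.1,9.3,0,0,0,8.5],
    [0.3,-0.1,9.3,0,0,0,6],
  ],
  force=20,
)

```text
time: 3.08
eef_pos: [0.5153, 0.1176, 0.0587]
tcp_rot: [2.338, 2.098, 0.002]
force: [-0.3, -0.4, 0.3]
finger_gap: 0.812
```

Emit:
drive_tool(
  plan=[
    [0,0,0,0,0,0,4.5],
    [0,0,0,0,0,0,4.5],
    [0,0,0,0,0,0,4.5],
    [0,0,0,0,0,0,4.5],
  ],
  force=20,
)

```text
time: 3.58
eef_pos: [0.5152, 0.1176, 0.0586]
tcp_rot: [2.338, 2.098, 0.001]
force: [-2.1, -0.9, 7.8]
finger_gap: 0.579
```

```bash
python3 - <<'E'
from h import *
rows(((.515,.1165,.16),down(-6.2)))
E
```

```text
t 3.58 pos [0.5152 0.1176 0.0586] yang -6.19 z [ 0.001  0.    -1.   ] F [-2.06 -0.88  7.84] gap 0.579 q [-0.04  0.68 -0.41  1.97  0.47  0.58 -0.87]
[ -0.11   0.   -10.14] [ 0.06 -0.01  0.01]
```

Emit:
drive_tool(
  plan=[
    [0,0,-1,0,0,0,4.5],
    [0,0,-2.5,0,0,0,4.5],
    [0,0,-4.5,0,0,0,4.5],
    [0,0,-6.5,0,0,0,4.5],
    [0,0,-8.5,0,0,0,4.5],
    [0,0,-9.8,0,0,0,4.5],
    [0,0,-10,0,0,0,4.5],
    [0,0,-10,0,0,0,4.5],
    [0,0,-10,0,0,0,4.5],
  ],
)

```text
time: 4.7
eef_pos: [0.5145, 0.1175, 0.1571]
tcp_rot: [-2.337, -2.098, 0.001]
force: [-0.5, 0.1, -1.8]
finger_gap: 0.578
```

```bash
python3 - <<'E'
from h import *
from cell import snapshot
b=snapshot('scene')
rows(((.4753,-.157,.155),down(-6.2)),((.4753,-.157,.07),down(-6.2)))
cv2.imwrite('pics/s2.png',cv2.resize(b['img'][140:300,230:370],(525,600))[:,:,::-1])
E
```

```text
t 4.75 pos [0.5145 0.1175 0.1572] yang -6.17 z [-0.001 -0.    -1.   ] F [-0.13  0.08 -1.35] gap 0.579 q [ 0.04  0.53 -0.5   1.92  0.35  0.78 -0.77]
[-27.72  -0.95   0.22] [-0.06  0.01  0.03]
[-27.71  -0.94   8.72] [-0.06  0.01  0.03]
```

View pics/s2.png

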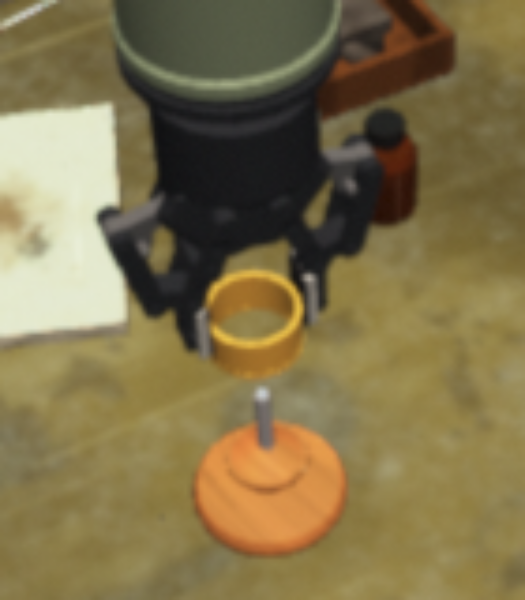

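The ring is held upright and clear of the pin, at crop (255,320). Now I'll carry it over the tray.

Emit:
drive_tool(
  plan=[
    [-3,-0.1,0,0,0,0,4.5],
    [-7,-0.2,0,0,0,0,4.5],
    [-12,-0.4,0,0,0,0,4.5],
    [-17,-0.6,0,0,0,0,4.5],
    [-22,-0.8,0,0,0,0,4.5],
    [-25.5,-0.9,0,0,0,0,4.5],
    [-27.7,-0.95,0,0,0,0,4.5],
    [-27.7,-0.95,0,0,0,0,4.5],
    [-27.7,-0.95,0,0,0,0,4.5],
    [-27.7,-0.95,0,0,0,0,4.5],
  ],
)

```text
time: 6.0
eef_pos: [0.4757, -0.1559, 0.1577]
tcp_rot: [-2.336, -2.1, -0.0]
force: [0.1, -0.7, -1.6]
finger_gap: 0.576
```

```bash
python3 - <<'E'
from h import *
rows(((.4753,-.157,.0575),down(-6.2)))
E
```

```text
t 6.0 pos [ 0.4757 -0.1559  0.1577] yang -6.1 z [-0.  0. -1.] F [ 0.14 -0.7  -1.58] gap 0.576 q [ 0.57  0.49 -0.49  1.99  0.33  0.75 -0.22]
[-0.12 -0.03 10.02] [-0.01 -0.02  0.1 ]
```

Descend to about 4 mm above contact, then creep down.

Emit:
drive_tool(
  plan=[
    [-0.1,0,2.5,0,0,0,4.5],
    [-0.1,0,5,0,0,0,4.5],
    [-0.1,0,7.5,0,0,0,4.5],
    [-0.1,0,9,0,0,0,4.5],
    [-0.1,0,9.8,0,0,0,4.5],
    [-0.1,0,10,0,0,0,4.5],
    [-0.1,0,10,0,0,0,4.5],
    [-0.1,0,10,0,0,0,4.5],
  ],
)

```text
time: 7.0
eef_pos: [0.4757, -0.158, 0.0583]
tcp_rot: [2.337, 2.098, 0.001]
force: [0.4, 0.0, -0.8]
finger_gap: 0.583
```

Emit:
drive_tool(
  plan=[
    [0,0,0.1,0,0,0,4.5],
    [0,0,0.2,0,0,0,4.5],
    [0,0,0.3,0,0,0,4.5],
    [0,0,0.3,0,0,0,4.5],
  ],
)

```text
time: 7.5
eef_pos: [0.4754, -0.1578, 0.0547]
tcp_rot: [-2.338, -2.098, 0.0]
force: [-0.3, -0.3, -1.3]
finger_gap: 0.579
```

Emit:
drive_tool(
  plan=[
    [0,0,0.1,0,0,0,4.5],
    [0,0,0.15,0,0,0,4.5],
    [0,0,0.15,0,0,0,4.5],
  ],
)

```text
time: 7.88
eef_pos: [0.4755, -0.1578, 0.0537]
tcp_rot: [2.338, 2.098, -0.0]
force: [-3.3, -0.1, 12.8]
finger_gap: 0.58
```

Contact felt at 12.8 N. I'll ease off slightly, open, then retreat.

Emit:
drive_tool(
  plan=[
    [0,0,-0.05,0,0,0,4.5],
    [0,0,-0.05,0,0,0,5.3],
    [0,0,-0.05,0,0,0,6],
    [0,0,-0.05,0,0,0,6.8],
    [0,0,-0.05,0,0,0,6.8],
    [0,0,-1.5,0,0,0,6.8],
    [0,0,-4,0,0,0,6.8],
    [0,0,-7,0,0,0,6.8],
    [0,0,-9,0,0,0,6.8],
    [0,0,-9,0,0,0,5],
  ],
)

```text
time: 9.12
eef_pos: [0.4761, -0.1581, 0.1452]
tcp_rot: [2.336, 2.096, 0.002]
force: [0.4, -1.5, -0.6]
finger_gap: 0.605
```

```bash
python3 - <<'E'
from h import *
from cell import snapshot
rows(((.552,-.1131,.13),down(38.8)),((.552,-.1131,.066),down(38.8)))
b=snapshot('scene');pickle.dump(b,open('s3.pkl','wb'))
cv2.imwrite('pics/s3.png',cv2.resize(b['img'][300:450,270:430],(640,600))[:,:,::-1])
E
```

```text
t 9.12 pos [ 0.4761 -0.1581  0.1452] yang -6.19 z [ 0.003 -0.001 -1.   ] F [ 0.4  -1.5  -0.56] gap 0.605 q [ 0.57  0.51 -0.48  2.    0.35  0.72 -0.23]
[5.3  7.05 1.54] [  0.14   0.11 -44.99]
[5.3  7.03 7.94] [  0.14   0.11 -44.99]
```

View pics/s3.png

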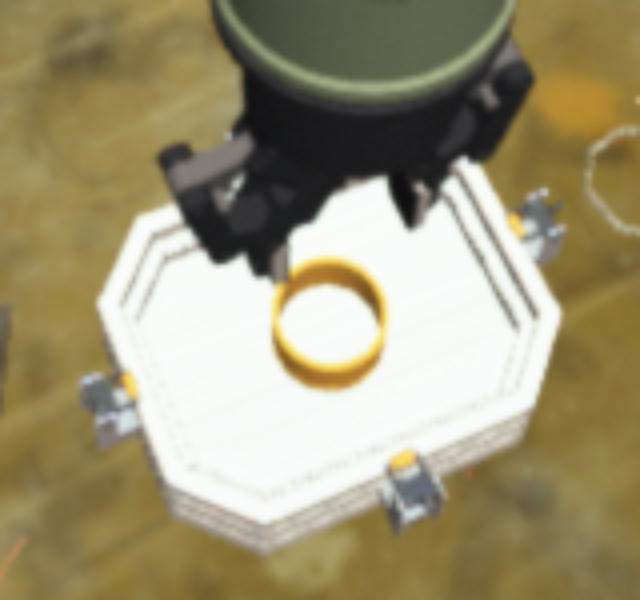

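The ring stands upright at the centre of the tray, at crop (330,322). Next I'll go to corner 0 with the jaws at 3 cm.

Emit:
drive_tool(
  plan=[
    [2,2.5,0.5,0,0,-10,3],
    [4,5,1,0,0,-20,3],
    [5.3,7,1.5,0,0,-30,3],
    [5.3,7.05,1.5,0,0,-40,3],
    [5.3,7.05,1.5,0,0,-45,3],
    [5.3,7.05,1.5,0,0,-45,3],
    [5.3,7.05,1.5,0,0,-45,3],
    [5.3,7.05,4,0,0,-45,3],
    [5.3,7.05,4,0,0,-45,3],
    [5.3,7.05,4,0,0,-45,3],
  ],
)

```text
time: 10.42
eef_pos: [0.5515, -0.1125, 0.1039]
tcp_rot: [1.357, 2.833, 0.0]
force: [0.1, 0.6, 0.4]
finger_gap: 0.351
```

```bash
python3 - <<'E'
from h import *
from cell import snapshot
rows(((.552,-.1131,.066),down(38.8)))
b=snapshot('scene');pickle.dump(b,open('s4.pkl','wb'))
cv2.imwrite('pics/s4.png',cv2.resize(b['img'][270:390,300:460],(800,600))[:,:,::-1])
E
```

```text
t 10.43 pos [ 0.5515 -0.1125  0.1039] yang 38.8 z [ 0.  0. -1.] F [0.14 0.63 0.35] gap 0.351 q [ 0.54  0.69 -0.63  1.85  0.56  0.78  0.29]
[-0.08  0.    3.79] [ 0.02  0.01 -0.  ]
```

View pics/s4.png

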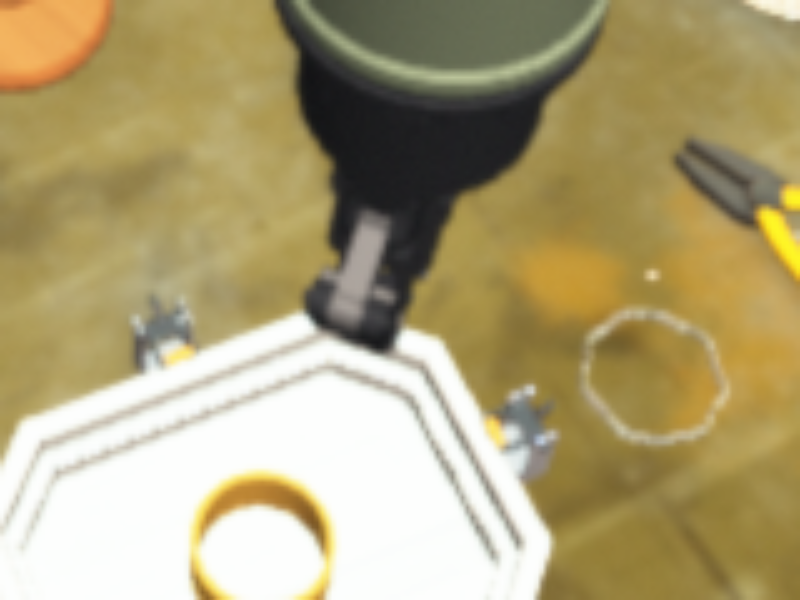

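The hand sits centred on the cut corner, at crop (370,330). I'll descend while watching force, then close gently.

Emit:
drive_tool(
  plan=[
    [0,0,1.5,0,0,0,3],
    [0,0,2.5,0,0,0,3],
    [0,0,3.2,0,0,0,3],
    [0,0,3.7,0,0,0,3],
    [0,0,3.7,0,0,0,3],
    [0,0,3.7,0,0,0,3],
  ],
)

```text
time: 11.22
eef_pos: [0.5514, -0.1127, 0.0664]
tcp_rot: [1.357, 2.833, 0.0]
force: [-0.6, -0.3, -0.3]
finger_gap: 0.353
```

Emit:
drive_tool(
  plan=[
    [0,0,0,0,0,0,2.2],
    [0,0,0,0,0,0,1.6],
    [0,0,0,0,0,0,1.2],
  ],
  force=20,
)

```text
time: 11.6
eef_pos: [0.5513, -0.1127, 0.0663]
tcp_rot: [1.357, 2.833, 0.0]
force: [0.4, -0.3, -0.0]
finger_gap: 0.139
```

Emit:
drive_tool(
  plan=[
    [0,0,0,0,0,0,0.5],
    [0,0,0,0,0,0,0.5],
    [0,0,0,0,0,0,0.5],
  ],
  force=20,
)

```text
time: 11.98
eef_pos: [0.5513, -0.1127, 0.0664]
tcp_rot: [1.357, 2.833, -0.0]
force: [-1.2, -0.9, 5.2]
finger_gap: 0.097
```

The wall is held with the gap reading about 8.3 mm and little side force. I'll firm the grip and peel about the far corner.

Emit:
drive_tool(
  plan=[
    [0,0,0,0,0,0,0.3],
    [0,0,0,0,0,0,0.3],
    [0,-0.03,-0.47,-1.5,0,0,0.3],
    [0,-0.13,-0.94,-3,0,0,0.3],
    [0,-0.22,-1.4,-4.5,0,0,0.3],
    [0,-0.31,-1.87,-6,0,0,0.3],
    [0,-0.42,-2.33,-7.5,0,0,0.3],
    [0,-0.54,-2.79,-9,0,0,0.3],
    [0,-0.54,-2.79,-9,0,0,0.3],
    [0,-0.54,-2.79,-9,0,0,0.3],
  ],
  force=90,
)

```text
time: 13.22
eef_pos: [0.5467, -0.1163, 0.094]
tcp_rot: [1.325, 2.766, 0.217]
force: [-0.3, -1.1, -2.1]
finger_gap: 0.07
```

```bash
python3 - <<'E'
from h import *
from cell import snapshot
rows()
b=snapshot('scene');pickle.dump(b,open('s5.pkl','wb'))
cv2.imwrite('pics/s5.png',cv2.resize(b['img'][280:460,270:450],(600,600))[:,:,::-1])
E
```

```text
t 13.22 pos [ 0.5467 -0.1163  0.094 ] yang 38.8 z [ 0.121  0.098 -0.988] F [-0.28 -1.14 -2.12] gap 0.07 q [ 0.66  0.68 -0.68  1.95  0.56  0.59  0.34]
```

View pics/s5.png

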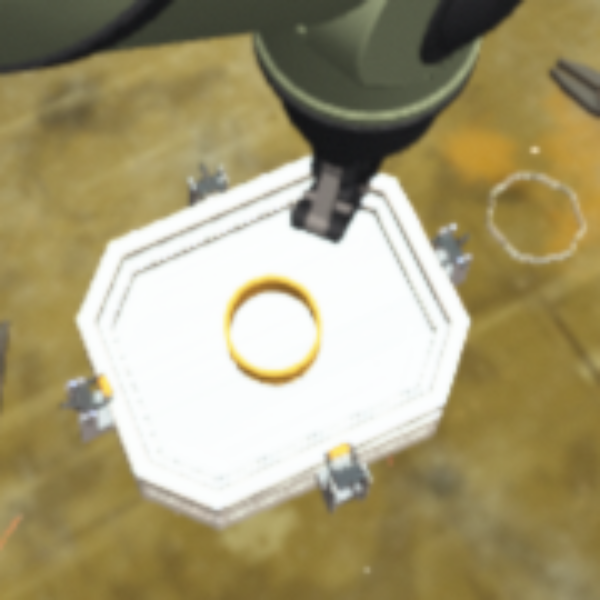

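The tray has tilted: both near catches are off, both far ones still hold, and the ring is in place. I'll continue to about 17°.

Emit:
drive_tool(
  plan=[
    [0,-0.06,-0.47,-1.5,0,0,0.3],
    [0,-0.13,-0.94,-3,0,0,0.3],
    [0,-0.22,-1.4,-4.5,0,0,0.3],
    [0,-0.31,-1.87,-6,0,0,0.3],
    [0,-0.38,-2.2,-7,0,0,0.3],
    [0,-0.45,-2.5,-8,0,0,0.3],
    [0,-0.45,-2.5,-8,0,0,0.3],
    [0,-0.45,-2.5,-8,0,0,0.3],
  ],
  force=90,
)

```text
time: 14.28
eef_pos: [0.5404, -0.1213, 0.118]
tcp_rot: [1.29, 2.694, 0.402]
force: [-1.7, 0.1, -1.6]
finger_gap: 0.065
```

```bash
python3 - <<'E'
from h import *
from cell import snapshot
rows()
b=snapshot('scene');pickle.dump(b,open('s6.pkl','wb'))
cv2.imwrite('pics/s6.png',cv2.resize(b['img'][280:460,270:450],(600,600))[:,:,::-1])
E
```

```text
t 14.28 pos [ 0.5404 -0.1213  0.118 ] yang 38.82 z [ 0.227  0.183 -0.956] F [-1.72  0.06 -1.64] gap 0.065 q [ 0.83  0.66 -0.79  2.01  0.5   0.49  0.45]
```

View pics/s6.png

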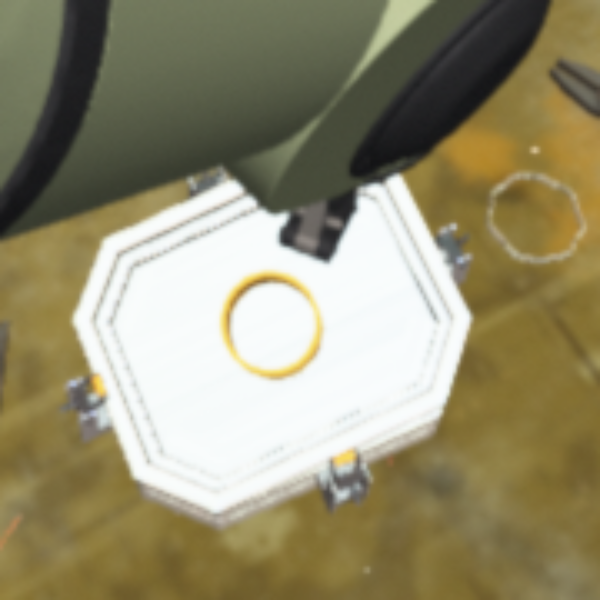

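Tilt is about 17° with the ring unmoved at crop (272,325), and the far rollers now sit at the rim edge. I'll lift straight up in world, still tilted.

Emit:
drive_tool(
  plan=[
    [0,0.1,-0.35,0,0,0,0.3],
    [0,0.25,-0.8,0,0,0,0.3],
    [0,0.45,-1.5,0,0,0,0.3],
    [0,0.75,-2.5,0,0,0,0.3],
    [0,1.2,-4,0,0,0,0.3],
    [0,1.7,-5.5,0,0,0,0.3],
    [0,2.1,-7,0,0,0,0.3],
    [0,2.4,-8,0,0,0,0.3],
    [0,2.4,-8,0,0,0,0.3],
    [0,2.4,-8,0,0,0,0.3],
  ],
  force=90,
)

```text
time: 15.58
eef_pos: [0.5399, -0.1217, 0.2012]
tcp_rot: [1.29, 2.694, 0.402]
force: [-0.3, 0.3, -3.4]
finger_gap: 0.072
```

```bash
python3 - <<'E'
from h import *
from cell import snapshot
o=np.array
rows(((.5404,-.1213,.24),down(38.8)))
b=snapshot('scene');pickle.dump(b,open('s7.pkl','wb'))
cv2.imwrite('pics/s7.png',b['img'][:,:,::-1])
E
```

```text
t 15.57 pos [ 0.5399 -0.1217  0.2012] yang 38.81 z [ 0.227  0.183 -0.956] F [-0.26  0.34 -3.38] gap 0.072 q [ 0.94  0.56 -0.93  1.94  0.37  0.66  0.53]
[ 0.    1.19 -3.69] [ 1.698e+01 -3.000e-02  1.000e-02]
```

View pics/s7.png

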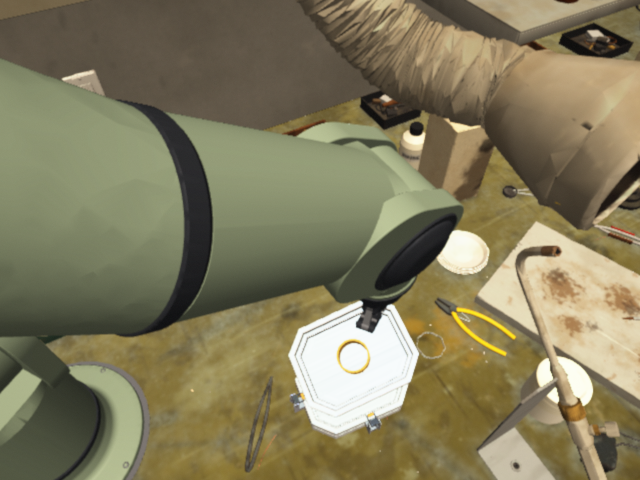

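The tray is free with the ring at (353,357). The lower stack's catches at (297,400) and (373,422) are where they were before. Now I'll level it slowly.

Emit:
drive_tool(
  plan=[
    [0,0,-0.1,1,0,0,0.3],
    [0,0,-0.2,3,0,0,0.3],
    [0,0,-0.3,5.5,0,0,0.3],
    [0,0,-0.4,8,0,0,0.3],
    [0,0,-0.4,10.5,0,0,0.3],
    [0,0,-0.4,13,0,0,0.3],
    [0,0,-0.4,15,0,0,0.3],
    [0,0,-0.4,16.5,0,0,0.3],
    [0,0,-0.4,17,0,0,0.3],
    [0,0,-0.4,17,0,0,0.3],
  ],
)

```text
time: 16.88
eef_pos: [0.5393, -0.1222, 0.2055]
tcp_rot: [-1.357, -2.834, 0.0]
force: [0.1, -0.6, -2.0]
finger_gap: 0.07
```

```bash
python3 - <<'E'
from h import *
# tray centre relative to TCP: tool-y angle 38.8 -> offset at angle 209.6, 88.8mm (i.e. +170.8)
def tgt(c,yang):
    a=np.radians(yang+170.8);return (c[0]-.0888*np.cos(a),c[1]-.0888*np.sin(a),.205)
B=(.456,.385)
for f in (.33,.67,1): 
    pass
for y in (38.8,65,90): print(y,tgt(B,y))
rows((tgt(B,38.8),down(38.8)),(tgt(B,70),down(70)),(tgt(B,85),down(85)))
E
```

```text
38.8 (np.float64(0.5332111497400635), np.float64(0.4288620377526797), 0.205)
65 (np.float64(0.5059130039532692), np.float64(0.4584447549955811), 0.205)
90 (np.float64(0.47019744946703496), np.float64(0.4726577003384813), 0.205)
t 16.88 pos [ 0.5393 -0.1222  0.2055] yang 38.83 z [-0.  0. -1.] F [ 0.11 -0.6  -2.05] gap 0.07 q [ 0.68  0.56 -0.8   1.8   0.48  0.98  0.37]
[43.31 34.08  0.05] [-0.   -0.    0.03]
[48.06 33.55  0.05] [ -0.    -0.   -31.17]
[5.008e+01 3.241e+01 5.000e-02] [ -0.    -0.   -46.17]
```

Emit:
drive_tool(
  plan=[
    [0.6,0.5,0,0,0,0,0.3],
    [1.9,1.5,0,0,0,0,0.3],
    [3.9,3.1,0,0,0,0,0.3],
    [6.7,5.3,0,0,0,0,0.3],
    [9.8,7.7,0,0,0,0,0.3],
    [13,10.2,0,0,0,0,0.3],
    [16.1,12.7,0,0,0,0,0.3],
    [19.3,15.2,0,0,0,0,0.3],
    [22.4,17.6,0,0,0,0,0.3],
    [25.5,20.1,0,0,0,0,0.3],
  ],
)

```text
time: 18.12
eef_pos: [0.5352, 0.2046, 0.2056]
tcp_rot: [1.356, 2.834, 0.001]
force: [0.5, -0.4, -2.3]
finger_gap: 0.068
```

Emit:
drive_tool(
  plan=[
    [3.1,2.5,0,0,0,0,0.3],
    [6.3,5,0,0,0,0,0.3],
    [9.4,7.4,0,0,0,0,0.3],
    [12.2,9.6,0,0,0,0,0.3],
    [14.5,11.4,0,0,0,0,0.3],
    [16.3,12.9,0,0,0,0,0.3],
    [17.4,13.7,0,0,0,0,0.3],
    [17.8,14,0,0,0,0,0.3],
    [17.8,14,0,0,0,0,0.3],
    [17.8,14,0,0,0,0,0.3],
  ],
)

```text
time: 19.38
eef_pos: [0.5338, 0.4279, 0.2055]
tcp_rot: [1.358, 2.832, -0.0]
force: [0.2, -0.2, -2.6]
finger_gap: 0.068
```

```bash
python3 - <<'E'
from h import *
from cell import snapshot
rows(((.533,.429,.19),down(38.8)))
a=snapshot('top');b=snapshot('scene')
out=np.r_[cv2.resize(a['img'],(400,300)),cv2.resize(b['img'],(400,300))]
out=np.c_[out,np.r_[cv2.resize(a['img'][190:400,90:370],(400,300)),cv2.resize(b['img'][100:310,100:380],(400,300))]]
cv2.imwrite('pics/s8.png',out[:,:,::-1]);pickle.dump((a,b),open('s8.pkl','wb'))
E
```

```text
t 19.38 pos [0.5338 0.4279 0.2055] yang 38.77 z [ 0. -0. -1.] F [ 0.16 -0.25 -2.64] gap 0.068 q [-0.32  0.76 -0.76  1.44  0.54  1.16 -0.48]
[0.14 0.   1.55] [-0.    0.03 -0.03]Traceback (most recent call last):
  File "<stdin>", line 7, in <module>
cv2.error: OpenCV(4.12.0) /io/opencv/modules/imgcodecs/src/loadsave.cpp:1058: error: (-215:Assertion failed) image.channels() == 1 || image.channels() == 3 || image.channels() == 4 in function 'imwrite_'
```

Emit:
drive_tool(
  plan=[
    [0,0,0.3,0,0,0,0.3],
    [0,0,0.8,0,0,0,0.3],
    [0,0,1.2,0,0,0,0.3],
    [0,0,1.5,0,0,0,0.3],
    [0,0,1.5,0,0,0,0.3],
    [0,0,1.5,0,0,0,0.3],
    [0,0,1.5,0,0,0,0.3],
  ],
)

```text
time: 20.35
eef_pos: [0.5335, 0.4289, 0.1907]
tcp_rot: [1.357, 2.833, 0.0]
force: [-0.0, 0.1, -2.9]
finger_gap: 0.07
```

```bash
python3 - <<'E'
from h import *
from cell import snapshot
rows()
a=snapshot('top');b=snapshot('scene')
A=np.vstack([cv2.resize(a['img'],(400,300)),cv2.resize(b['img'],(400,300))])
C=np.vstack([cv2.resize(a['img'][190:400,90:370],(400,300)),cv2.resize(b['img'][100:310,100:380],(400,300))])
cv2.imwrite('pics/s8.png',np.hstack([A,C])[:,:,::-1]);pickle.dump((a,b),open('s8.pkl','wb'))
E
```

```text
t 20.35 pos [0.5335 0.4289 0.1907] yang 38.82 z [ 0.  0. -1.] F [-0.02  0.05 -2.95] gap 0.07 q [-0.32  0.77 -0.75  1.45  0.55  1.14 -0.49]
```

View pics/s8.png

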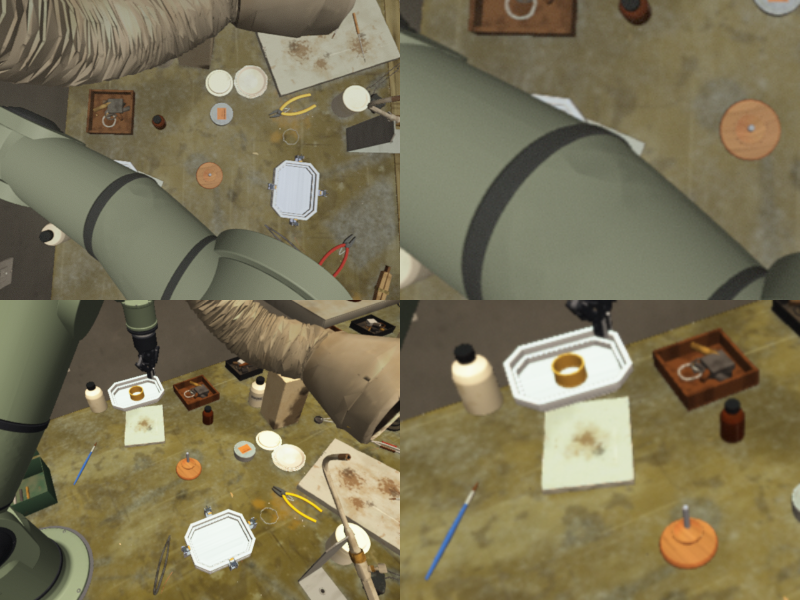

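The ring stands upright in the level tray over the board, at crop (570,370), and the stack and bystanders look unmoved. A numeric check comes before hand-in.

```bash
python3 - <<'E'
from h import *
a,b=pickle.load(open('s8.pkl','rb'));t=pickle.load(open('top0.pkl','rb'))
v=(np.array([(519,345),(594,329),(617,337),(633,365),(614,384),(532,408),(508,395),(504,366)])-[400,300])/1.4286+[100,100]
P=np.array([onz(b,p,.187) for p in v]);print('rim centre',P.mean(0),'span',cv2.minAreaRect((P[:,:2]*1000).astype(np.float32)))
print('expected px of centre',proj(b,(.456,.385,.187)),'got',v.mean(0))
r=(np.array([570,369])-[400,300])/1.4286+100;print('ring mid',onz(b,r,.169))
# bystanders + stack catches: patch match start->now in top view
for n,(x,y,w,h) in dict(tin=(332,160,46,46),bottle=(238,178,36,36),coil=(448,202,36,36),catchR=(508,298,20,24),catchT=(468,245,24,14),catchL=(424,288,16,22)).items():
    m=cv2.matchTemplate(a['img'][y-12:y+h+12,x-12:x+w+12],t['img'][y:y+h,x:x+w],cv2.TM_CCOEFF_NORMED);_,s,_,l=cv2.minMaxLoc(m);print(n,'shift px',l[0]-12,l[1]-12,round(s,3))
E
```

```text
rim centre [0.45106435 0.37316315 0.187     ] span ((450.5458984375, 376.38067626953125), (146.99478149414062, 183.93484497070312), 85.22628021240234)
expected px of centre [216.28279283 141.7015839 ] got [215.5851883  146.28657427]
ring mid [0.45805508 0.38374319 0.169     ]
tin shift px 0 0 0.997
bottle shift px 0 0 0.991
coil shift px 0 0 0.979
catchR shift px -3 -1 0.897
catchT shift px 0 0 0.946
catchL shift px -1 0 0.613
```

```bash
python3 -c "
from cell import *
print(hand_in()); o=get_obs(); print(o['time'],o['eef_pos'],o['finger_gap'],o['force'])"
```

```text
the job is handed in; nothing more can be done
None
the job is handed in; nothing more can be done
```

I lifted the ring off the post and stood it in the middle of the top tray. I then peeled the tray loose at its +x +y corner with a tilt of about 17°, lifted it clear, levelled it and carried it over the board. The job was handed in at about 20.5 s with the tray still held; it reported no verdict.

**Last checks that agreed:**
- **Tray:** the camera puts its centre at about (0.451, 0.373), within about 15 mm of the board centre at (0.457, 0.385). The hand points straight down, and its height puts the tray's underside at about 0.157 m.
- **Grip:** the fingers have closed on the wall, and the wrist reads 2.95 N downward, close to the weight of tray and ring.
- **Ring:** it stands upright near the tray's centre, clear of the fingers.
- **Bystanders:** the tin, bottle and coil show no movement in the top view.

**Checks that were less certain:**
- **Stack position:** one catch matched with no shift. The right-hand one came out 3 px (about 6 mm) off, probably because its roller sprang in when the tray left. The left one matched poorly, so I don't count it. The stack looked to be in place, well within 30 mm.
- **Far catches:** no picture showed directly the moment they let go; I judged that from the tray coming away freely.
- **Pictures:** I viewed 11, one over the budget.

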